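# Gauge the heater's well and fit the filler plug that suits it

### The arm

A 7-joint arm with a two-finger parallel gripper is mounted at the origin on the work surface. World frame = base frame: x ahead of the robot, y to its left, z up, the work surface at z = 0. Lengths are in m, angles in rad, forces in N, time in s.
With the tool pointing down it reaches from about 0.4 to 0.85 m from the base axis. Payload 10.4 kg.
Tool frame: the origin (TCP) lies midway between the tips of the shut fingers; the grasp point (between the pads) lies 19 mm behind it; z points along the fingers, y is the line along which they close (so a half turn about z gives the same grasp; the last joint's range is limited). The gripper opens to 87 mm and grips with 3 to 60 N. Pads are 19 mm wide; open, the fingers measure 117 mm over their backs; the gripper's body (75 mm by 190 mm) begins 51 mm behind the grasp point.
Start: joints at [-1.351, 0.332, -0.065, 1.46, 0.022, 1.35, -0.088], TCP at [0.15, 0.607, 0.223] pointing down, gripper open.
Joint ranges: [-2.6, 2.6], [-0.5, 2.12], [-1.47, 1.34], [0.16, 2.42], [-1.27, 4.41], [0.06, 2.06], [-2.6, 2.6]. Speed limits (rad/s): [2.22, 2.22, 2.79, 2.79, 3.14, 3.14, 3.14].

### API

Orientations are given as a unit quaternion [x, y, z, w].
In Python, from bench import r gives the robot as it stands.
- The arm moves only by the tool arm_command, never from a script. Its arguments are lists of equal length, an entry for each row: "xyz": the shift along the world's x, y, z in m, a list of three; "rot": the turn, a rotation vector about the world's x, y, z in rad, a list of three. In form: {"xyz": [[tx, ty, tz], ...], "rot": [[ax, ay, az], ...]}. A call has 1 to 20 rows; each row is the pose to reach, as a shift and turn from the pose commanded when the call began; what a row does not reach only later rows make up. A row lasts 1/12 s, in which the tool goes at most 41.7 mm and 7.16 degrees, less where a joint would pass 70% of its speed; a pose out of reach is approached as far as the arm can. A call with a gripper value outside its range is refused whole. "grip" is the opening, from 0 (shut) to 1 (fully open), set as the call begins (left out, the last holds). The fingers move at their own pace and stop on an object; "squeeze" is the grip in N (left out, the last holds). Time passes only in rows, so rows that repeat a pose let the fingers close. It gives the time, the measured TCP pose, the force, the opening and the grip force at its end, in the units of the state.
- r.read_state(): the state, without advancing time (a new reading comes with each control period).
- r.camera(name): name is "scene" or "top"; returns the picture (384x512x3 uint8, red, green, blue); there is no depth.
- r.camera_model(name): a dict with "fx", "fy", "cx", "cy" (pixels), "T" (4x4, takes a point from camera to world coordinates). Camera axes: x right, y up, looking along -z (the intrinsics and any distortion apply to the point x, -y, -z); pixel columns grow to the right and rows downward; lengths in m; the calibration is good to about 2 mm. A picture is of the moment at which its call begins. camera_model takes no time and is no camera call.
- r.close_job(): hands the job in; it is judged then, once.
Trained networks look in the newest picture that a camera, given by its name, has taken for a name from the list of things; names that differ only in an ending like _2 or _b are one class to them, and where a whole thing is asked for, a point or a joint stands for the part that bears it (a point fixed in the world has none). Each returns a list of dicts, best first, with "conf" (0 to 1); they miss things now and then, are a little off and sometimes report something else, mostly with a low value. They report only what shows in the picture. A call takes as long as a camera call. They do not tell look-alikes from the thing itself.
- r.look_for(label, camera): "at" ([x, y, z] in m, in the coordinates of the camera as it stood for that picture, good to about 4 mm: the middle of the surface that is visible of it).
- r.spot_point(label, camera): "at" ([x, y, z] in m, in the coordinates of the camera as it stood for that picture, good to about 4 mm: a listed point, or the origin of a listed thing).
The state is a dict: "time": time; "joint_positions": joint angles; "joint_vel": joint speeds; "joint_torque": joint torques, N m; "ee_pos": TCP position; "eef_rot": TCP orientation; "ft_force": force on the tool from outside, world axes, zero at the start; "torque": the same for the moment, N m; "width": finger opening in m; "grip_force": force on a finger pad.
Only numpy, scipy, OpenCV 4.12 (cv2) and the standard library are available. Lean on these libraries where they do the work, as an engineer would, in place of code of your own. Each camera call takes 0.05 s, during which the arm holds its last target. There are 200 camera calls.

### The job

Use the depth rod to feel how deep the blind well in the dry-block heater is, resting its tip gently on the bottom for a moment, then stand the rod back in its holder. Then take from the rack only the filler plug whose shank is as long as the well is deep, and lower it gently into the well until it sits on the bottom with its shoulder level with the top of the block, and let go. Leave the other two plugs and the other things on the bench where they are.

Things in the scene. Friction and masses are not known exactly. Their poses are not given: they have to be found in the camera images.
- well (a point): Centre of the mouth of the heater's one blind well, in the plane of the block's flat top, 80 mm above the bench; z points up out of the well. Round, upright, 17.6 mm in diameter, with a small chamfer and a hard flat bottom (one of three metal pads, pad_a to pad_c in the rules). It is 30, 42 or 54 mm deep, which of these is not known: find it with the rod.
- heater: Dry-block heater, fixed on the bench: blue casing 130 (x) x 150 (y) x 55 mm high, with a bare aluminium block 80 x 80 mm standing out of its middle up to 80 mm; the well is in the block's centre. Origin under its centre, on the bench.
- rod_center (a point): Centre (half-way up) of the depth rod: a round upright tool 135 mm long, z along it and up. Lower 95 mm: steel, 10 mm diameter with a flat tip; upper 40 mm: black handle, 18 mm diameter. The tip is 67.5 mm below this point, the handle's middle 47.5 mm above it. 0.09 kg.
- rod_tip (a point): Centre of the rod's flat lower end; z points up along the rod.
- holder_mouth (a point): Centre of the mouth of the rod's holder, a fixed grey block 70 x 70 x 35 mm high. Its hole is upright, 13 mm in diameter and 30 mm deep; this point lies in the top face. At the start the rod stands in it, its tip on the hole's floor.
- rack: Fixed white plug rack, 190 (x) x 50 (y) x 16 mm high; origin under its centre, on the bench. Three round recesses 18.2 mm wide and 10 mm deep, at 65 mm spacing along its x axis; one plug stands upright in each, in any order.
- plug_short_center (a point): Centre (half-way up) of the short plug, plain aluminium, round: shank 16 mm diameter and 30 mm long, flat shoulder on top of it, then a slimmer grip stem 12 mm diameter and 40 mm long; 70 mm in all, z up along it. The shoulder lies 5 mm below this point. It has no collar: in the well it slides down until its foot meets the bottom. About 45 g.
- plug_mid_center (a point): Centre (half-way up) of the mid plug, plain aluminium, round: shank 16 mm diameter and 42 mm long, flat shoulder on top of it, then a slimmer grip stem 12 mm diameter and 40 mm long; 82 mm in all, z up along it. The shoulder lies 1 mm above this point. It has no collar: in the well it slides down until its foot meets the bottom. About 51 g.
- plug_long_center (a point): Centre (half-way up) of the long plug, plain aluminium, round: shank 16 mm diameter and 54 mm long, flat shoulder on top of it, then a slimmer grip stem 12 mm diameter and 40 mm long; 94 mm in all, z up along it. The shoulder lies 7 mm above this point. It has no collar: in the well it slides down until its foot meets the bottom. About 57 g.
- beaker: Bystander, to be left alone: empty clear beaker, 66 wide, 85 high (mm); origin under its centre.
- carton: Bystander, to be left alone: small white carton 50 x 90 x 40 high (mm); origin under its centre.
- reagent: Bystander, to be left alone: amber reagent bottle, 50 wide, 110 high (mm); origin under its centre.
- flask: Bystander, to be left alone: glass volumetric flask, 72 wide, 150 high (mm); origin under its centre.
- dish: Bystander, to be left alone: clear lidded dish, 80 wide, 16 high (mm); origin under its centre.
- jar: Bystander, to be left alone: white jar, 56 wide, 70 high (mm); origin under its centre.
Mind the look-alikes: they are no part of the job. Several things look just like the part that bears rod_center: the one meant starts farthest from the robot's base. Leave any pink look-alike of the part that bears plug_mid_center alone.

How it is judged:
On the way, in this order (a step that is already met when the one before it is completed fails the run):
1. the rod's tip rests on the bottom of the well (horizontal distance between rod_tip and well below 0.006 m and z of rod_tip in the frame of well below -0.026 m and (contact force between rod and pad_a above 0.5 N or contact force between rod and pad_b above 0.5 N or contact force between rod and pad_c above 0.5 N)), for 0.2 s.
2. the rod stands in its holder again, let go (horizontal distance between rod_tip and holder_mouth below 0.006 m and z of rod_tip in the frame of holder_mouth below -0.025 m and angle between rod_tip's own z axis and vertical below 0.2 rad and contact force between rod and the fingers below 0.1 N), for 0.2 s.
At the end, for the whole second after the job is handed in: One plug upright, at rest and released in the well, within 3 mm of its axis, shoulder level with the block top within 3 mm; the other two plugs upright within 10 mm of their starts; the rod stands released in its holder, tip 25 mm or more down, tilt under 0.2 rad (all of step 2 and ((horizontal distance between plug_short_center and well below 0.003 m and z of plug_short_center in the frame of well between 0.002 and 0.008 m and angle between each of plug_short_center, plug_mid_center, plug_long_center's own z axis and vertical below 0.08 rad and linear speed of plug_short below 0.02 m/s and distance of each of plug_mid_center, plug_long_center from where it was at the start of the episode below 0.01 m) or (horizontal distance between plug_mid_center and well below 0.003 m and z of plug_mid_center in the frame of well between -0.004 and 0.002 m and angle between each of plug_mid_center, plug_short_center, plug_long_center's own z axis and vertical below 0.08 rad and linear speed of plug_mid below 0.02 m/s and distance of each of plug_short_center, plug_long_center from where it was at the start of the episode below 0.01 m) or (horizontal distance between plug_long_center and well below 0.003 m and z of plug_long_center in the frame of well between -0.01 and -0.004 m and angle between each of plug_long_center, plug_short_center, plug_mid_center's own z axis and vertical below 0.08 rad and linear speed of plug_long below 0.02 m/s and distance of each of plug_short_center, plug_mid_center from where it was at the start of the episode below 0.01 m))); the robot touches nothing.
It fails at once if the rod or a plug is pressed against the heater or the bottom of its well with more than 40 N (contact force between any of rod, plug_short, plug_mid, plug_long and heater above 40 N or contact force between any of rod, plug_short, plug_mid, plug_long and pad_a above 40 N or contact force between any of rod, plug_short, plug_mid, plug_long and pad_b above 40 N or contact force between any of rod, plug_short, plug_mid, plug_long and pad_c above 40 N).
It fails at once if a second plug is taken out of the rack (two plugs moved more than 30 mm) (distance of each of plug_short_center, plug_mid_center from where it was at the start of the episode above 0.03 m or distance of each of plug_short_center, plug_long_center from where it was at the start of the episode above 0.03 m or distance of each of plug_mid_center, plug_long_center from where it was at the start of the episode above 0.03 m).
It fails at once if a bystander is shifted by more than 30 mm or tipped (distance of any of beaker, carton, reagent, flask, dish, jar from where it was at the start of the episode above 0.03 m or angle between any of beaker, carton, reagent, flask, dish, jar's own z axis and vertical above 0.35 rad).
It also fails if it takes over 64 s, if anything falls off the work surface, if the arm or the gripper's body presses on something with over 40 N, if the wrist force passes 120 N, or if a joint passes its speed limit or range.

## Working session

There is one attempt and no reset: what is moved stays moved. The work goes in short steps, Python scripts to look and compute and a tool call to move; the robot and the scene stay as the last step left them, time stands still between calls to the robot, and variables do not carry over. Pictures are saved under pics/ and viewed, at most 10 in all, crops included, and the job is handed in when it is done.

Besides the shell and the picture viewer there is one more tool, called after "Call:" in YAML: its name, and indented under it one key for each argument. arm_command: Moves the arm, as the interface text tells. Its arguments: {"type":"object","properties":{"xyz":{"type":"array"},"rot":{"type":"array"},"grip":{"type":"number"},"squeeze":{"type":"number"}},"required":["xyz","rot"]}

```bash
mkdir -p pics; ls; cat > h.py <<'E'
from bench import r
import numpy as np, cv2
def w(cam,p):
    T=np.array(r.camera_model(cam)["T"]); return T[:3,:3]@np.array(p)+T[:3,3]
def save(cam,fn,crop=None,s=1):
    im=r.camera(cam)
    if crop: im=im[crop[1]:crop[3],crop[0]:crop[2]]
    cv2.imwrite("pics/"+fn,cv2.resize(im[:,:,::-1],None,fx=s,fy=s,interpolation=cv2.INTER_CUBIC)); return im
def proj(cam,P):
    m=r.camera_model(cam); T=np.array(m["T"]); c=T[:3,:3].T@(np.array(P)-T[:3,3])
    return np.array([m["cx"]+m["fx"]*c[0]/-c[2], m["cy"]+m["fy"]*-c[1]/-c[2]])
def back(cam,u,v,z):
    m=r.camera_model(cam); T=np.array(m["T"]); d=T[:3,:3]@np.array([(u-m["cx"])/m["fx"],-(v-m["cy"])/m["fy"],-1]); o=T[:3,3]
    return o+d*(z-o[2])/d[2]
E
python3 - <<'E'
from h import *
for c in("scene","top"):
    save(c,c+"1.png",s=1.5)
    m=r.camera_model(c);print(c,{k:v for k,v in m.items() if k!="T"},np.round(m["T"],3).tolist())
    for l in ["well","rod_center","holder_mouth","rack","plug_short_center","plug_mid_center","plug_long_center"]:
        print(c,l,[(np.round(w(c,d["at"]),3).tolist(),round(d["conf"],2)) for d in r.spot_point(l,c)][:5])
print(r.read_state())
E
```

```text
pics
scene {'fx': 462.50227039800905, 'fy': 462.50227039800905, 'cx': 268.63906526892094, 'cy': 190.69778209734247} [[-0.849, -0.38, 0.367, 0.934], [0.528, -0.59, 0.611, 0.596], [-0.015, 0.713, 0.701, 0.779], [0.0, 0.0, 0.0, 1.0]]
scene well [([0.572, 0.004, 0.077], 0.96)]
scene rod_center [([0.433, 0.261, 0.065], 0.93), ([0.778, -0.097, 0.001], 0.75), ([0.552, 0.277, 0.075], 0.69), ([0.484, 0.197, 0.069], 0.53)]
scene holder_mouth []
scene rack [([0.553, -0.265, 0.0], 0.98), ([0.72, -0.304, -0.0], 0.61)]
scene plug_short_center [([0.623, -0.265, 0.046], 0.69)]
scene plug_mid_center [([0.446, -0.197, 0.042], 0.62), ([0.498, -0.257, 0.05], 0.49)]
scene plug_long_center [([0.556, -0.257, 0.053], 0.7)]
top {'fx': 467.2204339219204, 'fy': 467.2204339219204, 'cx': 251.14093363173555, 'cy': 193.27651056118802} [[0.01, 0.986, -0.167, 0.342], [-1.0, 0.012, 0.009, 0.006], [0.011, 0.167, 0.986, 1.326], [0.0, 0.0, 0.0, 1.0]]
top well [([0.577, 0.003, 0.078], 0.68)]
top rod_center [([0.429, 0.263, 0.068], 0.57), ([0.554, 0.283, 0.073], 0.49), ([0.487, 0.195, 0.071], 0.37)]
top holder_mouth [([0.
[... 316 characters left out ...]
_positions': array([-1.35065368,  0.33219145, -0.06471321,  1.46011676,  0.02159651,
        1.3498742 , -0.08849647]), 'joint_vel': array([ 0.00050821,  0.00061351, -0.00057675,  0.00096112, -0.00141014,
       -0.00018783, -0.00158693]), 'joint_torque': array([-2.26730344e-04, -6.23001122e+01,  2.40739173e-02, -3.90097010e+01,
       -6.12628763e-02,  3.15320771e-02,  3.04414823e-05]), 'ee_pos': array([0.15020709, 0.60670546, 0.22257289]), 'eef_rot': array([ 1.21064201e-01,  9.92644678e-01,  5.30878888e-05, -7.64546547e-06]), 'ft_force': array([-0.35654695,  0.42679071, -0.29052496]), 'torque': array([-0.02720871,  0.00739429,  0.00285529]), 'grip_force': 0.0, 'width': 0.08680479003062586}
```

View pics/scene1.png

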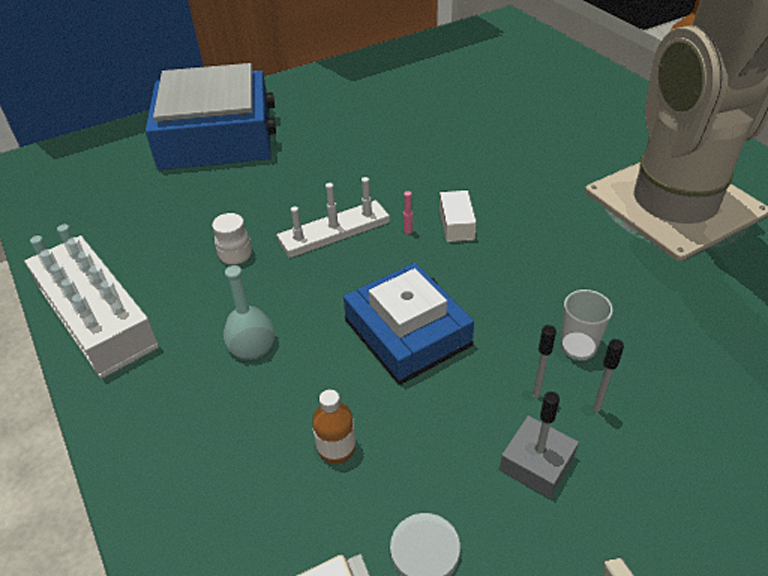

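View pics/top1.png

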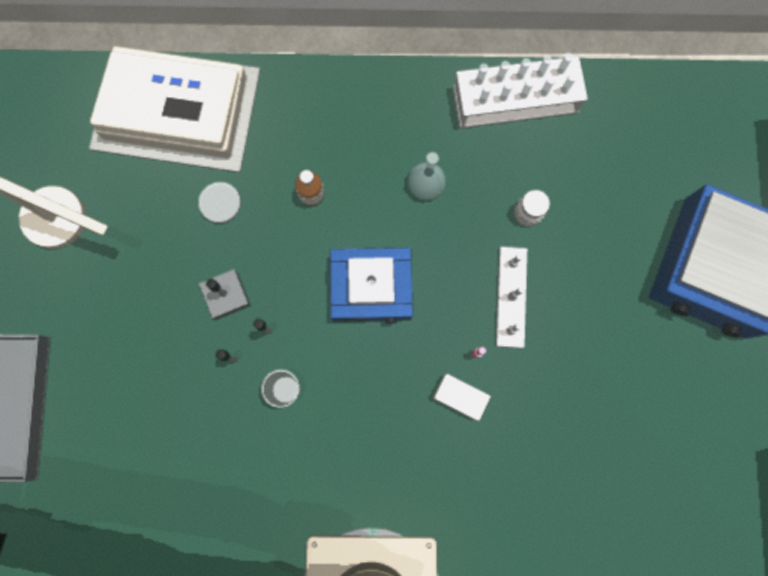

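The scene view shows three black-handled rods. The one in the grey holder (about 545,420) is the target, at world (0.553, 0.28). The heater block is at (407,300), the rack plugs run from 295 to 365 px at row ~210, and the pink decoy is at (408,212). The top view agrees. Next I'll refine positions from the pixels.

```bash
python3 - <<'E'
from h import *
def cen(mask,cam,P,rad):
    u0,v0=proj(cam,P); M=np.zeros(mask.shape,np.uint8); cv2.circle(M,(int(round(u0)),int(round(v0))),rad,1,-1)
    n,l,s,c=cv2.connectedComponentsWithStats((mask&(M>0)).astype(np.uint8))
    i=1+np.argmax(s[1:,4]); return c[i],s[i],l==i
for cam in("scene","top"):
    im=r.camera(cam).astype(int); g=im.min(2); mx=im.max(2)
    P=[.575,.003,.08]
    c,s,m=cen(g>165,cam,P,45); 
    cnt,_=cv2.findContours(m.astype(np.uint8),cv2.RETR_EXTERNAL,cv2.CHAIN_APPROX_NONE)
    f=np.zeros(m.shape,np.uint8); cv2.drawContours(f,cnt,-1,1,-1); mo=cv2.moments(f,True)
    bc=(mo["m10"]/mo["m00"],mo["m01"]/mo["m00"])
    rect=cv2.minAreaRect(max(cnt,key=len))
    c2,s2,_=cen((f>0)&(mx<165),cam,P,14)
    print(cam,"block",np.round(bc,1),s,np.round(back(cam,*bc,.08),4),rect,"hole",np.round(c2,2),s2,np.round(back(cam,*c2,.08),4))
    c,s,m=cen(mx<45,cam,[.553,.28,.12],14)
    print("handle",c,s,np.round(back(cam,*c,.12),4))
    # top view: handle top z .14
    for n,P,z in(("s",[.623,-.263,.076],.076),("m",[.556,-.257,.1],.1),("l",[.49,-.257,.088],.088)):
        u,v=proj(cam,P).round().astype(int); print(n,u,v)
    print("white rack",end=" "); c,s,m=cen(g>150,cam,[.555,-.262,.016],45);print(c,s,np.round(back(cam,*c,.016),4))
save("scene","s2.png",(180,105,320,260),4)
save("top","t2.png",(110,150,370,260),3)
E
```

```text
scene block [271.1 197. ] [246 179  52  37 975] [0.5738 0.0062 0.08  ] ((271.3000183105469, 196.6000213623047), (29.068883895874023, 42.9325065612793), 63.43495178222656) hole [271.   196.62] [267 194   9   6  40] [0.5734 0.0052 0.08  ]
handle [366.06779661 271.57627119] [360 262  13  20 177] [0.5529 0.2808 0.12  ]
s 196 140
m 220 124
l 244 120
white rack [204.82994924 155.67766497] [185 145  42  22 394] [ 0.6043 -0.2652  0.016 ]
top block [247.  186.3] [232 172  31  30 868] [0.573  0.0057 0.08  ] ((247.0, 186.5), (29.0, 30.0), 90.0) hole [247.   185.15] [245 184   5   3  13] [0.5761 0.0057 0.08  ]
handle [143.4 191.8] [142 190   4   4  10] [0.5475 0.2762 0.12  ]
s 345 170
m 345 192
l 345 217
white rack [340.89973381 197.98580302] [ 331  164   21   68 1127] [ 0.5543 -0.262   0.016 ]
```

View pics/s2.png

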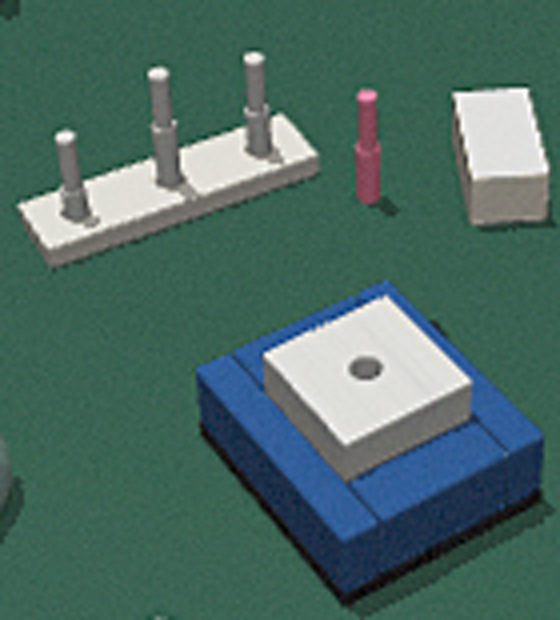

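View pics/t2.png

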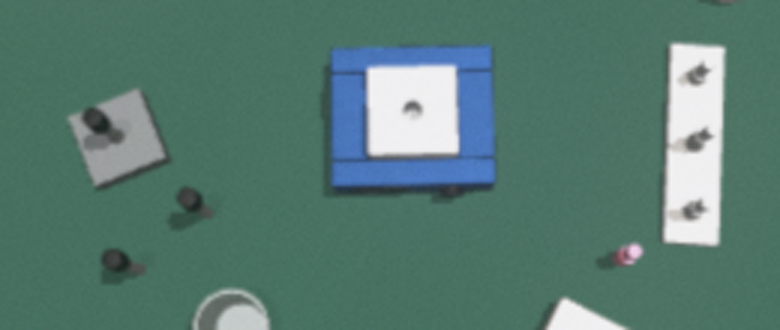

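The heater well is at about (0.574, 0.005). The plugs run short, mid, long at x = 0.623, 0.49 and 0.556, and the target rod handle is at about (0.553, 0.280). I'll move above the rod.

Call:
arm_command:
  xyz:
    - [0.403,-0.327,0]
    - [0.403,-0.327,0]
    - [0.403,-0.327,0]
    - [0.403,-0.327,0]
    - [0.403,-0.327,0]
    - [0.403,-0.327,0]
    - [0.403,-0.327,0]
    - [0.403,-0.327,0]
    - [0.403,-0.327,0]
    - [0.403,-0.327,0]
    - [0.403,-0.327,0]
    - [0.403,-0.327,0]
    - [0.403,-0.327,0]
    - [0.403,-0.327,0]
    - [0.403,-0.327,0]
    - [0.403,-0.327,0]
    - [0.403,-0.327,0]
    - [0.403,-0.327,0]
  rot:
    - [0,0,0.243]
    - [0,0,0.243]
    - [0,0,0.243]
    - [0,0,0.243]
    - [0,0,0.243]
    - [0,0,0.243]
    - [0,0,0.243]
    - [0,0,0.243]
    - [0,0,0.243]
    - [0,0,0.243]
    - [0,0,0.243]
    - [0,0,0.243]
    - [0,0,0.243]
    - [0,0,0.243]
    - [0,0,0.243]
    - [0,0,0.243]
    - [0,0,0.243]
    - [0,0,0.243]
  grip: 0.6

```text
time: 2.5
ee_pos: [0.5523, 0.2811, 0.2227]
eef_rot: [-0.001, 1.0, 0.0, -0.0]
ft_force: [-0.4, -0.5, -0.2]
width: 0.0525
grip_force: 0.0
```

Call:
arm_command:
  xyz:
    - [0,0,-0.04]
    - [0,0,-0.08]
    - [0,0,-0.12]
    - [0,0,-0.121]
    - [0,0,-0.121]
  rot:
    - [0,0,0]
    - [0,0,0]
    - [0,0,0]
    - [0,0,0]
    - [0,0,0]

```text
time: 2.92
ee_pos: [0.5517, 0.2797, 0.1005]
eef_rot: [-0.001, 1.0, -0.001, -0.002]
ft_force: [-0.3, 0.1, 1.0]
width: 0.0524
grip_force: 0.0
```

```bash
python3 - <<'E'
from h import *
save("scene","s3.png",(290,180,440,290),4)
print(r.read_state()["ee_pos"], proj("scene",r.read_state()["ee_pos"]))
E
```

```text
[0.55339159 0.280404   0.10307418] [364.41012973 277.28582722]
```

View pics/s3.png

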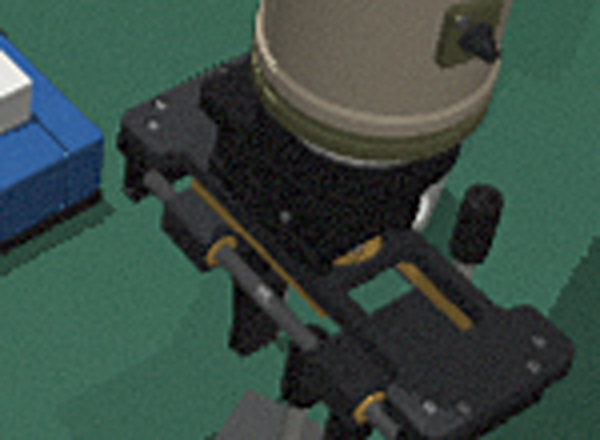

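The gripper straddles the handle, which sits between the fingers at about (300,370). I'll close now.

Call:
arm_command:
  xyz:
    - [0,0,0]
    - [0,0,0]
    - [0,0,0]
    - [0,0,0]
    - [0,0,0]
    - [0,0,0]
    - [0,0,0]
  rot:
    - [0,0,0]
    - [0,0,0]
    - [0,0,0]
    - [0,0,0]
    - [0,0,0]
    - [0,0,0]
    - [0,0,0]
  grip: 0
  squeeze: 15

```text
time: 3.55
ee_pos: [0.5534, 0.2799, 0.1019]
eef_rot: [-0.0, 1.0, 0.0, 0.0]
ft_force: [0.1, 0.8, 1.0]
width: 0.0178
grip_force: 15.0
```

Call:
arm_command:
  xyz:
    - [0,0,0.02]
    - [0,0,0.05]
    - [0,0,0.09]
    - [0,0,0.12]
    - [0.003,-0.035,0.12]
    - [0.006,-0.075,0.12]
    - [0.009,-0.115,0.12]
    - [0.012,-0.155,0.12]
    - [0.015,-0.195,0.12]
    - [0.018,-0.235,0.12]
    - [0.021,-0.265,0.12]
    - [0.021,-0.275,0.12]
    - [0.021,-0.275,0.12]
    - [0.021,-0.275,0.12]
    - [0.021,-0.275,0.12]
  rot:
    - [0,0,0]
    - [0,0,0]
    - [0,0,0]
    - [0,0,0]
    - [0,0,0]
    - [0,0,0]
    - [0,0,0]
    - [0,0,0]
    - [0,0,0]
    - [0,0,0]
    - [0,0,0]
    - [0,0,0]
    - [0,0,0]
    - [0,0,0]
    - [0,0,0]

```text
time: 4.8
ee_pos: [0.5741, 0.0066, 0.2213]
eef_rot: [-0.001, 1.0, 0.0, -0.0]
ft_force: [0.1, 0.8, -1.3]
width: 0.0174
grip_force: 15.0
```

```bash
python3 - <<'E'
from h import *
s=r.read_state(); print(s["time"],s["ee_pos"],s["ft_force"],s["torque"],s["width"])
save("scene","s4.png",(200,110,340,250),4)
p=s["ee_pos"]; print(proj("scene",p-[0,0,.097]), proj("scene",[.574,.005,.08]))
for c in ("scene",): print([(np.round(w(c,d["at"]),4).tolist(),round(d["conf"],2)) for l in("rod_tip","rod_center","well") for d in r.spot_point(l,c)])
E
```

```text
4.8 [0.57414279 0.00663245 0.22134787] [ 0.13404419  0.80822388 -1.28808701] [-0.00544946  0.05653259 -0.02178776] 0.017402218907714227
[270.80901399 182.02543365] [270.70448599 196.69780226]
[([0.4844, 0.1981, -0.0009], 0.86), ([0.573, 0.0078, 0.1245], 0.74), ([0.4321, 0.2557, -0.0021], 0.69), ([0.4856, 0.1957, 0.0704], 0.62), ([0.4349, 0.2612, 0.0666], 0.56), ([0.5759, 0.0019, 0.1932], 0.46), ([0.5726, 0.0017, 0.0763], 0.73)]
```

View pics/s4.png

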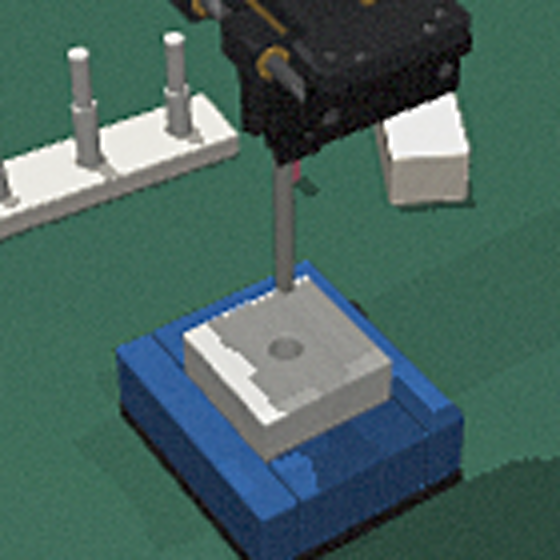

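The rod tip is at about (271.2,182.4) and the hole at about (271.3,197). Both match their projections within half a pixel, so they are aligned. I'll descend carefully.

Call:
arm_command:
  xyz:
    - [0,-0.001,-0.02]
    - [0,-0.001,-0.035]
    - [0,-0.001,-0.04]
    - [0,-0.001,-0.043]
    - [0,-0.001,-0.046]
    - [0,-0.001,-0.05]
    - [0,-0.001,-0.055]
    - [0,-0.001,-0.06]
    - [0,-0.001,-0.066]
    - [0,-0.001,-0.066]
    - [0,-0.001,-0.066]
  rot:
    - [0,0,0]
    - [0,0,0]
    - [0,0,0]
    - [0,0,0]
    - [0,0,0]
    - [0,0,0]
    - [0,0,0]
    - [0,0,0]
    - [0,0,0]
    - [0,0,0]
    - [0,0,0]

```text
time: 5.92
ee_pos: [0.574, 0.0037, 0.1552]
eef_rot: [-0.0, 1.0, -0.0, -0.0]
ft_force: [0.0, 0.2, -1.4]
width: 0.0178
grip_force: 15.0
```

In the well. Now I'll feel for 30 mm.

Call:
arm_command:
  xyz:
    - [0,0,-0.003]
    - [0,0,-0.005]
    - [0,0,-0.006]
    - [0,0,-0.007]
    - [0,0,-0.008]
    - [0,0,-0.009]
    - [0,0,-0.01]
    - [0,0,-0.011]
    - [0,0,-0.011]
  rot:
    - [0,0,0]
    - [0,0,0]
    - [0,0,0]
    - [0,0,0]
    - [0,0,0]
    - [0,0,0]
    - [0,0,0]
    - [0,0,0]
    - [0,0,0]

```text
time: 6.67
ee_pos: [0.5742, 0.0037, 0.1444]
eef_rot: [-0.0, 1.0, 0.0, -0.0]
ft_force: [0.2, -0.2, -1.0]
width: 0.0176
grip_force: 15.0
```

Call:
arm_command:
  xyz:
    - [0,0,-0.003]
    - [0,0,-0.006]
    - [0,0,-0.007]
    - [0,0,-0.008]
    - [0,0,-0.009]
    - [0,0,-0.01]
    - [0,0,-0.011]
    - [0,0,-0.012]
    - [0,0,-0.0125]
    - [0,0,-0.0125]
  rot:
    - [0,0,0]
    - [0,0,0]
    - [0,0,0]
    - [0,0,0]
    - [0,0,0]
    - [0,0,0]
    - [0,0,0]
    - [0,0,0]
    - [0,0,0]
    - [0,0,0]

```text
time: 7.5
ee_pos: [0.5761, 0.0039, 0.1345]
eef_rot: [-0.0, 1.0, 0.001, 0.002]
ft_force: [-0.9, 0.4, 13.7]
width: 0.0177
grip_force: 15.0
```

Contact at a tip height of about 0.0375, so the well is 42 mm deep and takes the mid plug. I'll hold briefly, then lift.

Call:
arm_command:
  xyz:
    - [0,0,0.0005]
    - [0,0,0.0005]
    - [0,0,0.0005]
    - [0,0,0.0005]
  rot:
    - [0,0,0]
    - [0,0,0]
    - [0,0,0]
    - [0,0,0]

```text
time: 7.83
ee_pos: [0.5758, 0.0039, 0.1346]
eef_rot: [-0.0, 1.0, 0.0, 0.002]
ft_force: [-0.1, 1.3, 9.9]
width: 0.0173
grip_force: 15.0
```

```bash
python3 -c "
from h import *
s=r.read_state(); print(s['time'],s['ee_pos'],s['ft_force'],s['torque'],s['width'])"
```

```text
7.8333 [0.5757671  0.00391545 0.13457254] [-0.1491765   1.26142403  9.94950172] [0.15190095 0.26026747 0.02290637] 0.017332478694248785
```

Call:
arm_command:
  xyz:
    - [0,0,0.02]
    - [0,0,0.055]
    - [0,0,0.089]
    - [-0.003,0.036,0.089]
    - [-0.006,0.076,0.089]
    - [-0.009,0.116,0.089]
    - [-0.012,0.156,0.089]
    - [-0.015,0.196,0.089]
    - [-0.018,0.236,0.089]
    - [-0.021,0.27,0.089]
    - [-0.021,0.276,0.089]
    - [-0.021,0.276,0.06]
    - [-0.021,0.276,0.03]
    - [-0.021,0.276,0.012]
    - [-0.021,0.276,0.012]
    - [-0.021,0.276,0.012]
    - [-0.021,0.276,0.012]
  rot:
    - [0,0,0]
    - [0,0,0]
    - [0,0,0]
    - [0,0,0]
    - [0,0,0]
    - [0,0,0]
    - [0,0,0]
    - [0,0,0]
    - [0,0,0]
    - [0,0,0]
    - [0,0,0]
    - [0,0,0]
    - [0,0,0]
    - [0,0,0]
    - [0,0,0]
    - [0,0,0]
    - [0,0,0]

```text
time: 9.25
ee_pos: [0.554, 0.2799, 0.1462]
eef_rot: [0.0, 1.0, 0.001, 0.001]
ft_force: [0.8, -0.1, -0.6]
width: 0.0177
grip_force: 15.0
```

Call:
arm_command:
  xyz:
    - [0,0,-0.005]
    - [0,0,-0.009]
    - [0,0,-0.012]
    - [0,0,-0.015]
    - [0,0,-0.018]
    - [0,0,-0.018]
  rot:
    - [0,0,0]
    - [0,0,0]
    - [0,0,0]
    - [0,0,0]
    - [0,0,0]
    - [0,0,0]

```text
time: 9.75
ee_pos: [0.553, 0.2797, 0.1259]
eef_rot: [-0.0, 1.0, -0.0, -0.0]
ft_force: [0.7, 1.4, -0.7]
width: 0.0171
grip_force: 15.0
```

Call:
arm_command:
  xyz:
    - [0,0,-0.004]
    - [0,0,-0.008]
    - [0,0,-0.012]
    - [0,0,-0.016]
    - [0,0,-0.02]
    - [0,0,-0.023]
    - [0,0,-0.023]
    - [0,0,-0.023]
  rot:
    - [0,0,0]
    - [0,0,0]
    - [0,0,0]
    - [0,0,0]
    - [0,0,0]
    - [0,0,0]
    - [0,0,0]
    - [0,0,0]

```text
time: 10.42
ee_pos: [0.5531, 0.2797, 0.1033]
eef_rot: [-0.0, 1.0, -0.0, -0.0]
ft_force: [0.6, 0.4, -1.2]
width: 0.0175
grip_force: 15.0
```

Release, then rise straight up.

Call:
arm_command:
  xyz:
    - [0,0,0]
    - [0,0,0]
    - [0,0,0]
    - [0,0,0]
    - [0,0,0]
    - [0,0,0.03]
    - [0,0,0.07]
    - [0,0,0.11]
    - [0,0,0.12]
    - [0,0,0.12]
  rot:
    - [0,0,0]
    - [0,0,0]
    - [0,0,0]
    - [0,0,0]
    - [0,0,0]
    - [0,0,0]
    - [0,0,0]
    - [0,0,0]
    - [0,0,0]
    - [0,0,0]
  grip: 0.5

```text
time: 11.25
ee_pos: [0.555, 0.2805, 0.2282]
eef_rot: [-0.0, 1.0, 0.002, 0.003]
ft_force: [-0.5, -0.4, 0.2]
width: 0.0439
grip_force: 0.0
```

```bash
python3 - <<'E'
from h import *
save("scene","s5.png",(230,115,390,300),3)
for c in ("scene","top"):
    if c=="top": r.camera(c)
    for l in ("rod_tip","rod_center","plug_mid_center","plug_long_center","plug_short_center"): print(c,l,[(np.round(w(c,d["at"]),4).tolist(),round(d["conf"],2)) for d in r.spot_point(l,c)])
im=r.camera("scene")
# mid plug stem: crop near rack end
u,v=proj("scene",[.49,-.257,.088]); print(u,v)
g=cv2.imwrite("pics/s6.png",cv2.resize(im[100:180,175:305][:,:,::-1],None,fx=6,fy=6,interpolation=cv2.INTER_CUBIC))
E
```

```text
scene rod_tip [([0.4863, 0.1974, -0.0028], 0.76), ([0.5511, 0.2793, 0.0074], 0.63), ([0.4319, 0.2579, -0.0015], 0.6)]
scene rod_center [([0.5507, 0.278, 0.0707], 0.82), ([0.4333, 0.2623, 0.0639], 0.63), ([0.4892, 0.1947, 0.0668], 0.51)]
scene plug_mid_center [([0.446, -0.192, 0.0428], 0.61), ([0.4935, -0.2551, 0.0481], 0.55)]
scene plug_long_center [([0.5545, -0.258, 0.0552], 0.53)]
scene plug_short_center [([0.6248, -0.2623, 0.0452], 0.65)]
top rod_tip [([0.5536, 0.2778, 0.0017], 0.56), ([0.4862, 0.1953, 0.0007], 0.51)]
top rod_center [([0.4885, 0.198, 0.0721], 0.54), ([0.3749, 0.1608, -0.0001], 0.48), ([0.555, 0.2808, 0.0748], 0.4), ([0.7276, -0.2996, 0.0017], 0.15)]
top plug_mid_center [([0.7786, -0.1005, -0.0009], 0.55), ([0.4897, -0.2595, 0.0487], 0.45), ([0.4447, -0.1955, 0.04], 0.41)]
top plug_long_center []
top plug_short_center [([0.6209, -0.2648, 0.0363], 0.53), ([0.5749, 0.0027, -0.0011], 0.41)]
243.79668764881785 119.68914406607891
```

View pics/s5.png

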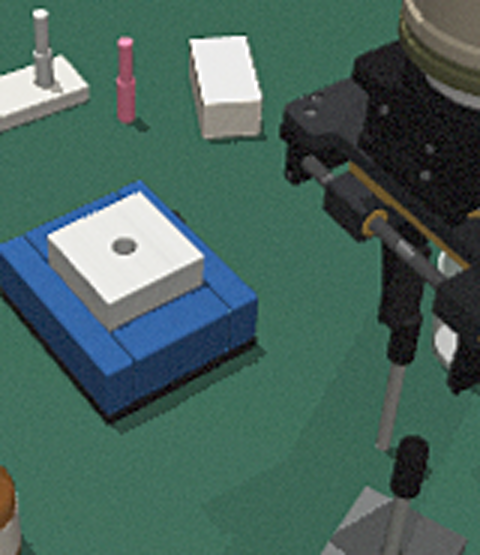

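View pics/s6.png

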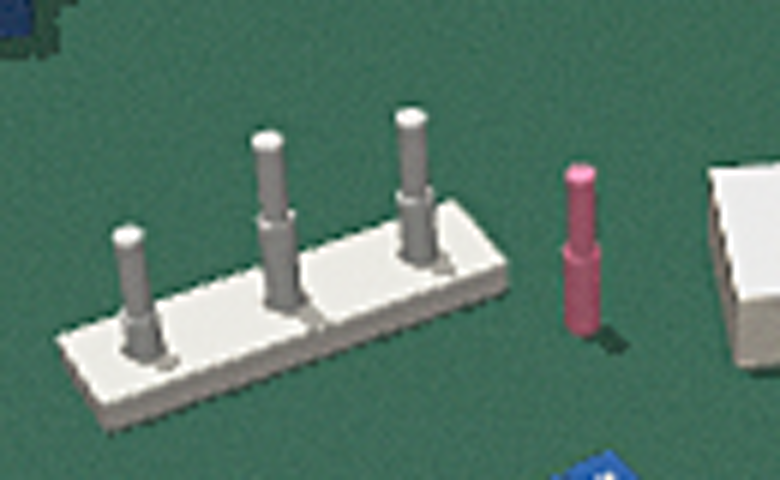

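The rod stands in its holder, released. The mid plug is the right-hand one in the rack, with its stem top at about (243,119) px, world (0.490, -0.259); the pink decoy is separate. I'll move there.

Call:
arm_command:
  xyz:
    - [-0.063,-0.539,0]
    - [-0.063,-0.539,0]
    - [-0.063,-0.539,0]
    - [-0.063,-0.539,0]
    - [-0.063,-0.539,0]
    - [-0.063,-0.539,0]
    - [-0.063,-0.539,0]
    - [-0.063,-0.539,0]
    - [-0.063,-0.539,0]
    - [-0.063,-0.539,0]
    - [-0.063,-0.539,0]
    - [-0.063,-0.539,0]
    - [-0.063,-0.539,0]
    - [-0.063,-0.539,0]
    - [-0.063,-0.539,0]
    - [-0.063,-0.539,0]
    - [-0.063,-0.539,0]
    - [-0.063,-0.539,0]
  rot:
    - [0,0,0]
    - [0,0,0]
    - [0,0,0]
    - [0,0,0]
    - [0,0,0]
    - [0,0,0]
    - [0,0,0]
    - [0,0,0]
    - [0,0,0]
    - [0,0,0]
    - [0,0,0]
    - [0,0,0]
    - [0,0,0]
    - [0,0,0]
    - [0,0,0]
    - [0,0,0]
    - [0,0,0]
    - [0,0,0]

```text
time: 13.4
ee_pos: [0.4908, -0.2578, 0.2235]
eef_rot: [-0.001, 1.0, 0.0, 0.0]
ft_force: [-0.4, -0.0, 0.8]
width: 0.0436
grip_force: 0.0
```

Call:
arm_command:
  xyz:
    - [0,0,-0.04]
    - [0,0,-0.08]
    - [0,0,-0.1]
    - [0,0,-0.1]
    - [0,0,-0.1]
  rot:
    - [0,0,0]
    - [0,0,0]
    - [0,0,0]
    - [0,0,0]
    - [0,0,0]

```text
time: 13.82
ee_pos: [0.4902, -0.2584, 0.1236]
eef_rot: [-0.001, 1.0, 0.0, -0.001]
ft_force: [0.5, 0.3, 1.2]
width: 0.0434
grip_force: 0.0
```

```bash
python3 - <<'E'
from h import *
im=save("scene","s7.png",(205,95,285,165),8)
p=r.read_state()["ee_pos"]; print(p,proj("scene",p),proj("scene",[.49,-.259,.088]))
E
```

```text
[ 0.49109704 -0.25908144  0.12490819] [242.206487   107.16841473] [243.40503308 119.2967715 ]
```

View pics/s7.png

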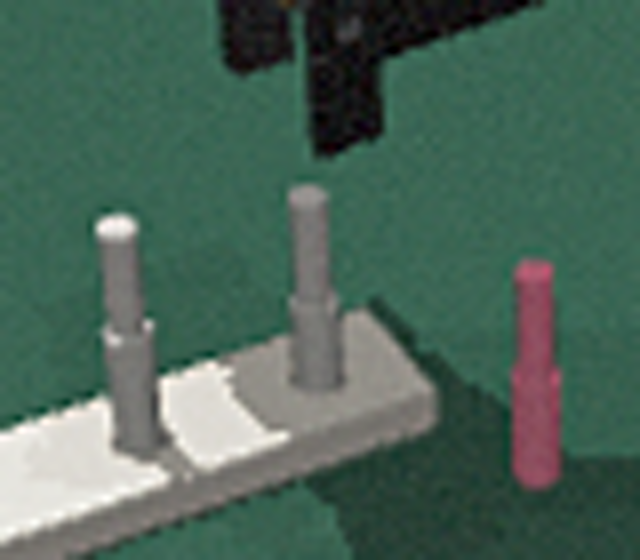

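The fingertip midpoint (about 242.7,108.4 px) sits right over the stem top (about 243.3,119.3 px), so they are aligned. I'll descend and grip.

Call:
arm_command:
  xyz:
    - [0,0,-0.025]
    - [0,0,-0.05]
    - [0,0,-0.065]
    - [0,0,-0.068]
    - [0,0,-0.068]
    - [0,0,-0.068]
  rot:
    - [0,0,0]
    - [0,0,0]
    - [0,0,0]
    - [0,0,0]
    - [0,0,0]
    - [0,0,0]

```text
time: 14.37
ee_pos: [0.4915, -0.2598, 0.0576]
eef_rot: [-0.0, 1.0, -0.0, 0.001]
ft_force: [0.8, -0.8, -0.6]
width: 0.0433
grip_force: 0.0
```

Call:
arm_command:
  xyz:
    - [0,0,0]
    - [0,0,0]
    - [0,0,0]
    - [0,0,0]
    - [0,0,0]
    - [0,0,0]
    - [0,0,0]
    - [0,0,0]
  rot:
    - [0,0,0]
    - [0,0,0]
    - [0,0,0]
    - [0,0,0]
    - [0,0,0]
    - [0,0,0]
    - [0,0,0]
    - [0,0,0]
  grip: 0
  squeeze: 12

```text
time: 15.03
ee_pos: [0.4903, -0.2593, 0.0556]
eef_rot: [-0.0, 1.0, 0.0, 0.0]
ft_force: [0.0, 0.5, 0.3]
width: 0.0114
grip_force: 12.0
```

Call:
arm_command:
  xyz:
    - [0,0,0.02]
    - [0,0,0.05]
    - [0,0,0.085]
    - [0,0,0.11]
    - [0.084,0.264,0.11]
    - [0.084,0.264,0.11]
    - [0.084,0.264,0.11]
    - [0.084,0.264,0.11]
    - [0.084,0.264,0.11]
    - [0.084,0.264,0.11]
    - [0.084,0.264,0.11]
    - [0.084,0.264,0.11]
    - [0.084,0.264,0.11]
    - [0.084,0.264,0.11]
    - [0.084,0.264,0.11]
  rot:
    - [0,0,0]
    - [0,0,0]
    - [0,0,0]
    - [0,0,0]
    - [0,0,0]
    - [0,0,0]
    - [0,0,0]
    - [0,0,0]
    - [0,0,0]
    - [0,0,0]
    - [0,0,0]
    - [0,0,0]
    - [0,0,0]
    - [0,0,0]
    - [0,0,0]

```text
time: 16.28
ee_pos: [0.574, 0.0029, 0.1656]
eef_rot: [0.001, 1.0, -0.0, -0.0]
ft_force: [-0.0, -0.8, 0.7]
width: 0.0114
grip_force: 12.0
```

```bash
python3 - <<'E'
from h import *
acc=[];ps=[]
for i in range(4): acc.append(r.camera("scene").astype(float)); ps.append(r.read_state()["ee_pos"])
im=np.mean(acc,0).astype(np.uint8)[155:225,235:310]
cv2.imwrite("pics/s8.png",cv2.resize(im[:,:,::-1],None,fx=8,fy=8,interpolation=cv2.INTER_CUBIC))
p=np.mean(ps,0); print(p,p-ps); f=p-[0,0,.049]; print(proj("scene",f),proj("scene",[.5742,.0053,.08]),r.read_state()["time"])
E
```

```text
[0.57405435 0.0032886  0.16567467] [[ 5.54933963e-05  3.84425190e-04  1.49878729e-05]
 [ 2.99860156e-05  1.36551195e-04  9.26096477e-06]
 [-2.80765821e-05 -1.17780493e-04 -1.98038364e-05]
 [-5.74028298e-05 -4.03195892e-04 -4.44500125e-06]]
[270.03221412 183.76347348] [270.69966459 196.81836795] 16.4833
```

View pics/s8.png

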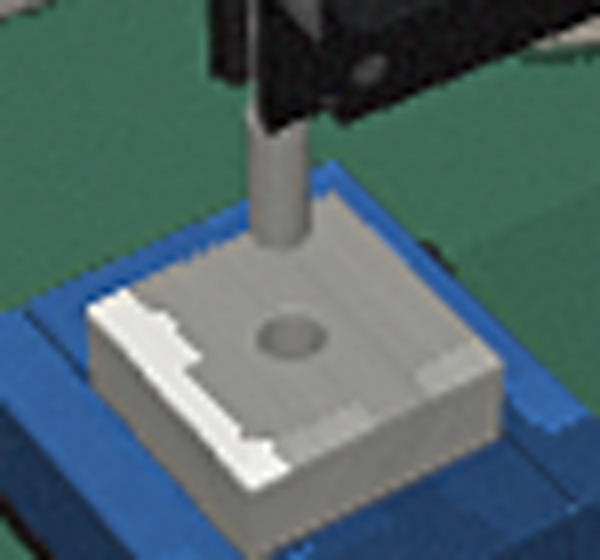

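The foot ellipse is centred at about (280,229) in the crop and the hole at about (292.5,337). I'll turn this into an offset.

```bash
python3 - <<'E'
from h import *
F=(269.55,183.2);H=(271.1,196.7)
h=back("scene",*H,.08)
for z in (.115,.1167,.118): f=back("scene",*F,z); print(z,np.round(f,4),np.round(h,4),np.round(h-f,4))
# top camera: average, hole hidden? 
im=np.mean([r.camera("top").astype(float) for _ in range(3)],0).astype(np.uint8)
u,v=proj("top",[.574,.005,.1]).astype(int)
cv2.imwrite("pics/t8.png",cv2.resize(im[v-30:v+30,u-35:u+35][:,:,::-1],None,fx=8,fy=8,interpolation=cv2.INTER_CUBIC))
s=r.read_state();print(s["ee_pos"],s["time"])
E
```

```text
0.115 [ 5.731e-01 -2.000e-04  1.150e-01] [0.5733 0.0055 0.08  ] [ 0.0002  0.0057 -0.035 ]
0.1167 [0.574  0.0013 0.1167] [0.5733 0.0055 0.08  ] [-0.0007  0.0041 -0.0367]
0.118 [0.5747 0.0025 0.118 ] [0.5733 0.0055 0.08  ] [-0.0014  0.003  -0.038 ]
[0.57420246 0.00433061 0.16562971] 16.6333
```

Picture views are used up, so from here I go by numbers and feel. I'll apply the column-based correction, lower to just above the top, then probe gently.

Call:
arm_command:
  xyz:
    - [-0.0005,0.0015,-0.012]
    - [-0.0005,0.0015,-0.024]
    - [-0.0005,0.0015,-0.031]
    - [-0.0005,0.0015,-0.033]
    - [-0.0005,0.0015,-0.033]
    - [-0.0005,0.0015,-0.033]
  rot:
    - [0,0,0]
    - [0,0,0]
    - [0,0,0]
    - [0,0,0]
    - [0,0,0]
    - [0,0,0]

```text
time: 17.13
ee_pos: [0.5737, 0.0061, 0.1325]
eef_rot: [-0.0, 1.0, -0.0, -0.0]
ft_force: [-0.6, -0.1, 0.9]
width: 0.0111
grip_force: 12.0
```

```bash
python3 - <<'E'
from h import *
ps=[];acc=[]
for i in range(6): acc.append(r.camera("scene").astype(float)); s=r.read_state(); ps.append(s["ee_pos"])
im=np.mean(acc,0); p=np.mean(ps,0); print(p,s["ft_force"],s["time"])
print("foot",proj("scene",p-[0,0,.049]),"well",proj("scene",[.5735,.0055,.08]))
g=im.mean(2)
for v in range(180,206): print(v,*g[v,258:286].astype(int))
E
```

```text
[0.57400897 0.00617433 0.13294913] [-0.20951339  0.21438636 -0.73107735] 17.4333
foot [270.97286027 195.71921217] well [271.02869248 196.74803055]
180 85 84 84 86 83 76 86 108 104 112 43 14 22 24 17 20 16 18 22 14 22 17 22 32 27 16 21 22
181 82 85 84 76 92 109 104 105 115 127 47 8 12 16 17 18 9 7 19 47 24 19 22 19 12 16 17 12
182 83 74 87 103 106 108 106 102 94 153 88 21 16 15 10 3 55 143 58 42 23 19 13 17 13 5 39 44
183 93 97 97 100 99 105 95 93 95 125 110 34 6 6 61 114 115 161 119 38 12 8 3 15 45 77 106 83
184 97 98 96 96 94 93 113 144 129 110 118 84 60 120 119 113 114 154 156 115 31 0 69 132 131 102 103 102
185 96 94 91 118 116 142 145 150 134 105 115 120 121 127 122 109 108 149 153 151 138 144 148 150 194 138 96 98
186 91 116 116 143 145 149 146 149 134 103 115 121 125 122 118 105 110 145 150 151 150 150 149 146 155 220 146 99
187 117 142 144 146 144 148 147 149 133 103 113 120 124 121 118 105 110 146 146 147 148 149 146 144 142 164 148 111
188 145 147 145 145 145 145 146 150 140 105 112 120 124 120 118 105 108 147 147 144 145 148 146 145 144 144 148 144
189 148 148 146 145 144 1
[... 1245 characters left out ...]
 144
200 139 144 145 144 144 144 144 145 146 145 146 144 144 143 143 145 144 144 146 144 143 144 146 143 143 141 139 143
201 134 141 145 144 143 144 146 143 141 143 146 146 147 149 148 146 143 143 143 145 145 145 145 145 144 142 140 139
202 149 135 143 143 143 143 144 146 145 143 144 144 144 145 147 145 145 144 142 144 145 143 145 145 145 143 145 141
203 229 147 136 143 144 141 144 144 145 144 143 145 146 145 147 147 147 146 143 142 144 146 146 145 146 145 143 141
204 230 228 147 137 142 144 143 144 145 145 143 141 144 144 144 144 146 147 146 143 143 143 144 144 144 146 144 158
205 230 230 229 147 137 143 144 144 146 144 144 141 141 144 145 145 144 147 146 144 142 141 142 144 143 145 145 164
```

Call:
arm_command:
  xyz:
    - [-0.001,0,-0.001]
    - [-0.001,0,-0.002]
    - [-0.001,0,-0.003]
    - [-0.001,0,-0.0035]
    - [-0.001,0,-0.004]
    - [-0.001,0,-0.0045]
    - [-0.001,0,-0.005]
    - [-0.001,0,-0.005]
    - [-0.001,0,-0.005]
  rot:
    - [0,0,0]
    - [0,0,0]
    - [0,0,0]
    - [0,0,0]
    - [0,0,0]
    - [0,0,0]
    - [0,0,0]
    - [0,0,0]
    - [0,0,0]

```text
time: 18.18
ee_pos: [0.5727, 0.0062, 0.1276]
eef_rot: [-0.0, 1.0, 0.0, -0.0]
ft_force: [0.3, -0.5, -0.3]
width: 0.0115
grip_force: 12.0
```

```bash
cat > st.py <<'E'
from h import *
s=r.read_state(); print(round(s["time"],2),s["ee_pos"].round(4),s["eef_rot"].round(4),s["ft_force"].round(1),s["torque"].round(3))
E
python3 st.py
```

```text
18.18 [0.5727 0.0062 0.1276] [-1.e-04  1.e+00  0.e+00 -0.e+00] [ 0.3 -0.5 -0.3] [0.034 0.052 0.04 ]
```

Call:
arm_command:
  xyz:
    - [0,0,-0.001]
    - [0,0,-0.002]
    - [0,0,-0.003]
    - [0,0,-0.0035]
    - [0,0,-0.0035]
  rot:
    - [0,0,0]
    - [0,0,0]
    - [0,0,0]
    - [0,0,0]
    - [0,0,0]

```text
time: 18.6
ee_pos: [0.5726, 0.0062, 0.1239]
eef_rot: [-0.0, 1.0, 0.0, -0.0]
ft_force: [-0.0, -0.9, -0.4]
width: 0.0115
grip_force: 12.0
```

```bash
python3 st.py
```

```text
18.6 [0.5726 0.0062 0.1239] [-1.e-04  1.e+00  0.e+00 -2.e-04] [-0.  -0.9 -0.4] [ 0.041 -0.006  0.022]
```

It's in the well. I'll lower it steadily.

Call:
arm_command:
  xyz:
    - [0,0,-0.003]
    - [0,0,-0.006]
    - [0,0,-0.009]
    - [0,0,-0.012]
    - [0,0,-0.014]
    - [0,0,-0.014]
  rot:
    - [0,0,0]
    - [0,0,0]
    - [0,0,0]
    - [0,0,0]
    - [0,0,0]
    - [0,0,0]

```text
time: 19.1
ee_pos: [0.5724, 0.0062, 0.1094]
eef_rot: [-0.0, 1.0, -0.0, -0.0]
ft_force: [-0.8, -0.0, 0.6]
width: 0.0115
grip_force: 12.0
```

Call:
arm_command:
  xyz:
    - [0,0,-0.003]
    - [0,0,-0.006]
    - [0,0,-0.009]
    - [0,0,-0.012]
    - [0,0,-0.016]
    - [0,0,-0.018]
    - [0,0,-0.019]
    - [0,0,-0.02]
    - [0,0,-0.02]
  rot:
    - [0,0,0]
    - [0,0,0]
    - [0,0,0]
    - [0,0,0]
    - [0,0,0]
    - [0,0,0]
    - [0,0,0]
    - [0,0,0]
    - [0,0,0]

```text
time: 19.85
ee_pos: [0.5727, 0.0062, 0.0899]
eef_rot: [-0.0, 1.0, 0.0, -0.0]
ft_force: [0.1, 0.8, -1.0]
width: 0.0113
grip_force: 12.0
```

```bash
python3 st.py
```

```text
19.85 [0.5727 0.0062 0.0899] [-1.e-04  1.e+00  0.e+00 -1.e-04] [ 0.1  0.8 -1. ] [ 0.023  0.032 -0.032]
```

Foot at about 0.0403. The bottom is expected about 2.3 mm further down.

Call:
arm_command:
  xyz:
    - [0,0,-0.0005]
    - [0,0,-0.001]
    - [0,0,-0.0015]
    - [0,0,-0.002]
    - [0,0,-0.0025]
    - [0,0,-0.003]
    - [0,0,-0.003]
  rot:
    - [0,0,0]
    - [0,0,0]
    - [0,0,0]
    - [0,0,0]
    - [0,0,0]
    - [0,0,0]
    - [0,0,0]

```text
time: 20.43
ee_pos: [0.5732, 0.0063, 0.0876]
eef_rot: [-0.0, 1.0, 0.0, 0.0]
ft_force: [-0.4, -0.2, 4.1]
width: 0.0115
grip_force: 12.0
```

```bash
python3 st.py
```

```text
20.43 [0.5732 0.0063 0.0876] [-1.e-04  1.e+00  2.e-04  4.e-04] [-0.4 -0.2  4.1] [0.002 0.225 0.023]
```

Seated on the bottom with 4 N, at exactly the 42 mm height. I'll release and retreat.

Call:
arm_command:
  xyz:
    - [0,0,0.0005]
    - [0,0,0.0005]
    - [0,0,0.0005]
    - [0,0,0.0005]
    - [0,0,0.0005]
    - [0,0,0.0005]
    - [0,0,0.03]
    - [0,0,0.07]
    - [0,0,0.11]
    - [0,0,0.15]
    - [-0.05,0,0.18]
    - [-0.09,0,0.18]
    - [-0.13,0,0.18]
    - [-0.13,0,0.18]
    - [-0.13,0,0.18]
  rot:
    - [0,0,0]
    - [0,0,0]
    - [0,0,0]
    - [0,0,0]
    - [0,0,0]
    - [0,0,0]
    - [0,0,0]
    - [0,0,0]
    - [0,0,0]
    - [0,0,0]
    - [0,0,0]
    - [0,0,0]
    - [0,0,0]
    - [0,0,0]
    - [0,0,0]
  grip: 0.5

```text
time: 21.68
ee_pos: [0.4407, 0.0062, 0.2679]
eef_rot: [-0.0, 1.0, 0.001, 0.001]
ft_force: [0.9, -0.1, -0.5]
width: 0.0437
grip_force: 0.0
```

```bash
python3 - <<'E'
from h import *
im=r.camera("scene"); print(r.read_state()["time"],r.read_state()["ee_pos"])
for l in ("rod_tip","rod_center","plug_mid_center","plug_long_center","plug_short_center"): print(l,[(np.round(w("scene",d["at"]),4).tolist(),round(d["conf"],2)) for d in r.spot_point(l,"scene")])
print(proj("scene",[.5735,.0055,.12]),proj("scene",[.5735,.0055,.08]))
g=im.mean(2)
for v in range(174,203): print(v,*g[v,260:284].astype(int))
E
```

```text
21.7333 [0.44219655 0.00632971 0.26777591]
rod_tip [([0.4292, 0.2578, -0.0009], 0.79), ([0.5523, 0.279, 0.0074], 0.71), ([0.485, 0.1969, -0.0017], 0.67)]
rod_center [([0.553, 0.2757, 0.0745], 0.81), ([0.4309, 0.2651, 0.0657], 0.73), ([0.4834, 0.1992, 0.068], 0.51)]
plug_mid_center [([0.5546, -0.2673, -0.0029], 0.68), ([0.3698, -0.1647, -0.0056], 0.55), ([0.5799, 0.0075, 0.0797], 0.49), ([0.447, -0.1961, 0.0432], 0.45)]
plug_long_center [([0.5541, -0.2607, 0.0533], 0.54)]
plug_short_center [([0.6235, -0.2632, 0.0434], 0.45)]
[270.80646568 183.12043585] [271.02869248 196.74803055]
174 81 80 80 81 83 80 81 84 82 81 82 75 84 82 84 81 77 77 85 81 83 82 79 84
175 88 81 78 81 84 83 80 81 79 81 81 84 80 85 69 88 115 85 87 82 83 83 82 82
176 78 84 83 82 77 84 84 81 88 76 84 81 74 100 106 107 102 98 75 79 83 76 83 84
177 80 77 80 78 84 81 83 83 81 81 75 103 101 100 100 97 91 98 98 81 76 88 77 75
178 82 85 81 82 83 80 84 77 75 91 106 108 108 97 89 87 112 95 90 95 81 74 81 71
179 80 83 84 82 80 78 78 108 91 80 99 103 88 77 153 153 237 142 90 94 98 78 73 79
180 84 81 82 72 88 103 97 100 99 71 69 
[... 1503 characters left out ...]
27
196 228 226 226 230 227 228 235 178 156 107 108 117 112 97 128 153 231 229 224 222 221 224 227 223
197 226 226 226 224 227 227 235 165 182 113 107 114 111 94 136 113 236 235 228 227 222 222 223 226
198 224 227 228 226 227 228 232 181 161 155 116 110 124 134 129 134 164 230 228 224 225 223 222 226
199 226 225 226 225 225 226 230 225 202 170 131 123 126 123 145 154 142 227 229 226 227 225 223 219
200 225 226 225 225 227 226 227 230 229 229 230 230 236 153 142 141 133 229 228 227 225 224 223 222
201 227 224 226 225 227 227 224 226 227 229 230 231 235 228 228 226 223 229 226 224 226 225 227 224
202 226 225 225 227 224 226 224 225 226 227 226 229 230 229 230 230 226 226 228 227 225 226 227 226
```

```bash
python3 -c "
from bench import r
print(r.close_job())"
```

```text
the job is handed in; nothing more can be done
None
```

The rod found the well to be 42 mm deep and is back in its holder. The mid plug sits on the bottom of the well with its shoulder level by the final camera check and is released. I handed the job in at about 22 s of robot time, but no verdict was shown.

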